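# Lock the jewellery display case

### The arm

A 7-joint arm with a two-finger parallel gripper is mounted at the origin on the work surface. World frame = base frame: x ahead of the robot, y to its left, z up, the work surface at z = 0. Lengths are in mm, angles in rad, forces in N, time in s.
With the tool pointing down it reaches from about 425 to 975 mm from the base axis. Payload 16.7 kg.
Tool frame: the origin (TCP) lies on the mounting face of the last link; the fingertips stand 173 mm ahead of it and the grasp point (between the pads) lies manip.grasp_offset ahead of it (manip.grasp_offset is the distance from the TCP to the grasp point, in mm); z points along the fingers, y is the line along which they close (so a half turn about z gives the same grasp; the last joint's range is limited). The gripper opens to 85 mm and grips with 20 to 120 N. Pads are 22 mm wide; open, the fingers measure 114 mm over their backs; the gripper's body (76 mm by 85 mm) begins 54 mm behind the grasp point. The pads swing forward as they close: fully open they stand 13 mm farther back than shut.
Start: joints at [-1.325, 0.426, 0.074, 1.606, -0.034, 1.111, -0.067], TCP at [260.253, 622.781, 404.702] pointing down, gripper open.
Joint ranges: [-2.85, 2.85], [-0.5, 2.14], [-1.23, 1.37], [0.21, 2.46], [-1.02, 4.16], [0.16, 2.05], [-2.73, 2.73]. Speed limits (rad/s): [1.89, 1.89, 2.39, 2.39, 3.01, 3.01, 3.01].

### API

Orientations are given as a unit quaternion [w, x, y, z].
In Python, from station import manip gives the robot as it stands.
- The arm moves only by the tool play_rows, never from a script. Its argument "series" is a list of rows, each a list of 3 entries, a list of its own where there are three numbers: the shift along the tool's x, y, z in m, then the turn, a rotation vector about the tool's x, y, z in degrees, then the finger opening in m, from 0 to 0.0854. In form: [[[tx, ty, tz], [wx, wy, wz], hand], ...]. A call has 1 to 20 rows; each row shifts and turns the commanded pose from where the row before left it, along the tool's axes as they then stand; what a row does not reach is not made up. A row lasts 1/8 s, in which the tool goes at most 62.5 mm and 10.7 degrees, less where a joint would pass 70% of its speed; a pose out of reach is approached as far as the arm can. A call is refused whole if a number of a shift passes 0.0625 or a number of a turn 10.7, either way. A call with a gripper value outside its range is refused whole. The fingers move at their own pace and stop on an object; the grip force is fixed at half the most. Time passes only in rows, so rows that do not move let the fingers close. It gives the time, the measured TCP pose, the force, the opening and the grip force at its end, in the units of the state.
- manip.get_state(): the state, without advancing time (a new reading comes with each control period).
- manip.read_camera(name): name is "scene" or "top" or "wrist"; returns a dict with "pixels" (384x512x3 uint8, red, green, blue), "mtx" (3x3 intrinsics, pixels), "dist" ([k1, k2, p1, p2, k3] as OpenCV has them; the pictures are not rectified), "rvec" (rotation vector, rad) and "tvec" (3), from world to camera coordinates, as OpenCV has them; the wrist camera has in their place "mount" (4x4, takes a point from camera to tool coordinates, whose origin is the TCP and whose axes are the flange's). Camera axes: x right, y down, z forward; pixel columns grow to the right and rows downward; lengths in mm; the calibration is good to about 2 mm. A picture is of the moment at which its call begins: read the wrist's pose just before it. There is no depth.
- manip.close_job(): hands the job in; it is judged then, once.
The state is a dict: "time": time; "joints": joint angles; "dq": joint speeds; "effort": joint torques, N m; "position": TCP position; "tcp_rot": TCP orientation; "ft_force": force on the tool from outside, world axes, zero at the start; "torque": the same for the moment, N m; "finger_gap": finger opening in mm; "finger_force": force on a finger pad.
Only numpy, scipy, OpenCV 4.12 (cv2) and the standard library are available. Lean on these libraries where they do the work, as an engineer would, in place of code of your own. Each camera call takes 0.05 s, during which the arm holds its last target. There are 200 camera calls.

### The job

Lock the stall's jewellery display case with its lift-and-turn latch: pull the knob up until it comes free, turn it clockwise (seen from above) so that its arm swings over the glass lid, and feel for the lock notch with light presses until it drops in, then push it fully home and let go. Do not force the knob against its lock, and leave the other wares where they stand.

Things in the scene. Friction and masses are not known exactly. Their poses are not given: they have to be found in the camera images.
- case: Dark wooden display case, 210 x 320 mm (its x, y), 70 mm high, with a glass lid pane (already shut) set flush in its top behind a 84 mm wide front rail. It is fixed to the counter. Origin: centre of its underside; its z is up, its -x side is the front rail.
- lock: Round steel boss of the latch, 72 mm diameter, 26 mm high, on the middle of the case's front rail; origin: centre of its underside, 70 mm above the counter, on the knob's vertical axis. Hidden inside: a parked notch, a lock notch and flat land elsewhere. Pressing or twisting the knob's key (26 mm off the axis) against it with over 35 N is forcing it; presses of 8 to 15 N suffice.
- knob: Latch knob: black upright grip bar 50 mm long (knob x), 14 thick (y), 36 tall (36 to 72 mm above the rail when home), on a 22 mm hub 28 to 36 mm above the rail. A 10 mm wide steel arm runs out below the bar along knob +x, bends down 44 mm from the axis, foot reaches 77 mm. Origin: on the axis, at the rail's top (70 mm above the counter) when home; z up.
- knob_grip (a point): Centre of the knob's grip bar, on the axis, 56 mm above the knob's origin; x along the bar, towards the arm.
- lift (a joint): How far the knob is pulled up, m: 0 fully home, stop at 0.014. Rubs with about 3 N both ways and stays where it is left. Its key sits 8 mm deep in a notch: below 0.008 it cannot turn, above it turns freely.
- turn (a joint): Turn of the knob, rad, clockwise from above: 0 (+-0.05) parked, arm along the rail; stops at -0.15 and 1.65; stays where left. The hidden lock notch differs from case to case, anywhere from 0.85 to 1.5; the key has 0.06 rad play either way in it. Pressed down beside a notch, the key stops on the land at lift about 0.008.
- ring_cone: Bystander: wooden ring cone, 56 mm foot, 88 mm high, standing left (+y) of the case. Origin: centre of its underside.
- bowl: Bystander: ceramic bowl, 90 mm rim, 45 mm high, standing right (-y) of the case. Origin: centre of its underside.
- polish: Bystander: small amber jar with brass cap, 44 mm diameter, 60 mm high, standing on the lid pane towards the right back. Origin: centre of its underside.

How it is judged:
By the outcome, as a careful person would: the job done as asked, in the order asked, and still so for the second after the job is handed in, with the robot touching nothing.
It also fails if it takes over 54 s, if anything falls off the work surface, if the arm or the gripper's body presses on something with over 40 N, if the wrist force passes 120 N, or if a joint passes its speed limit or range.

## Working session

There is one attempt and no reset: what is moved stays moved. The work goes in short steps, Python scripts to look and compute and a tool call to move; the robot and the scene stay as the last step left them, time stands still between calls to the robot, and variables do not carry over. Pictures are saved under pics/ and viewed, at most 10 in all, crops included, and the job is handed in when it is done.

Besides the shell and the picture viewer there is one more tool, called after "Call:" as name([rows], argument=value, ...), one row to a line, values as JSON. play_rows: Moves the arm, as the interface text tells. Its arguments: {"type":"object","properties":{"series":{"type":"array"}},"required":["series"]}

```bash
mkdir -p pics; python3 - <<'E'
from station import manip
import cv2,numpy as np
print(manip.grasp_offset, manip.get_state())
for n in("top","scene"):
    c=manip.read_camera(n); cv2.imwrite(f"pics/{n}0.png",c["pixels"][:,:,::-1]); print(n,c["mtx"],c["dist"],c["rvec"],c["tvec"])
print(manip.read_camera("wrist")["mount"])
E
```

```text
154.70000000000002 {'time': 0.0, 'joints': array([-1.32451247,  0.42674042,  0.07384443,  1.60660693, -0.03411128,
        1.11077802, -0.06708086]), 'dq': array([-0.00043258, -0.00037066,  0.00193592, -0.00034653, -0.00115441,
        0.00079163,  0.00061152]), 'effort': array([ 8.83217945e-04, -9.49819565e+01,  3.76145214e+00, -4.63498950e+01,
        1.93468068e-02,  1.01795804e-02, -5.56017585e-05]), 'position': array([260.17041116, 622.64930911, 404.00466782]), 'tcp_rot': array([-8.46088267e-05,  1.96608516e-01,  9.80481864e-01, -6.31089131e-04]), 'ft_force': array([ 0.02692305, -0.3256953 , -0.9919617 ]), 'torque': array([-0.05943323, -0.03696798,  0.03615164]), 'finger_force': 0.0, 'finger_gap': 85.48579155992927}
top [[350.94123289   0.         253.76323171]
 [  0.         350.94123289 189.98259511]
 [  0.           0.           1.        ]] [-0.08444644  0.          0.          0.          0.        ] [ 2.16600472 -2.11201725  0.2306419 ] [  9.56062903 676.72330923 939.29294014]
scene [[390.23974403   0.         255.82775471]
 [  0.         390.23974403 198.89168275]
 [  0.           0.           1.        ]] [-0.11748922  0.          0.          0.          0.        ] [ 2.4637939   0.80566153 -0.2577484 ] [-555.79033782 -224.55871219 1318.95416855]
[[ 3.56811846e-04 -9.64435012e-01 -2.64319845e-01  6.56663053e+01]
 [ 9.99999753e-01  5.04254291e-04 -4.89969776e-04 -6.18059822e-01]
 [ 6.05828423e-04 -2.64319605e-01  9.64434953e-01  3.04195149e+01]
 [ 0.00000000e+00  0.00000000e+00  0.00000000e+00  1.00000000e+00]]
```

View pics/top0.png

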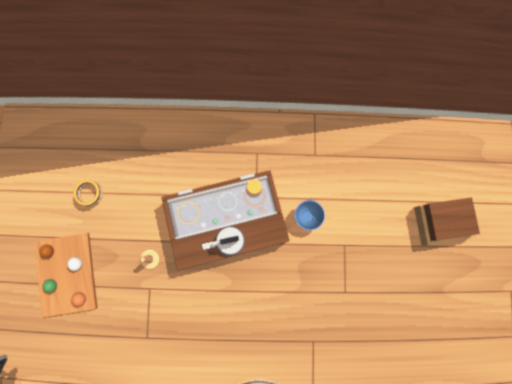

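View pics/scene0.png

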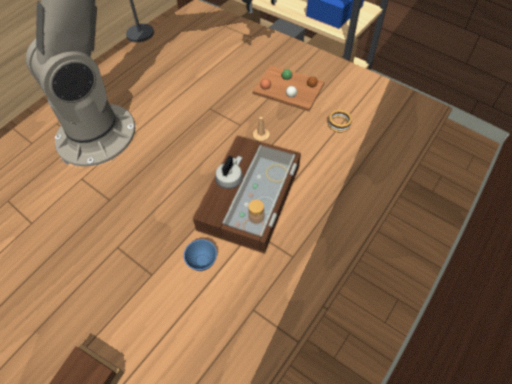

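The top view shows the boss at about (230,241), the bar at about (229,240) and the arm tip at (204,246). The cone is at (150,259), the bowl at (310,215) and the jar at (254,187). Next I cast rays from these.

```bash
cat > h.py <<'E'
from station import manip
import cv2,numpy as np
from scipy.spatial.transform import Rotation as R
def tool():
    s=manip.get_state(); q=s["tcp_rot"]; return R.from_quat([q[1],q[2],q[3],q[0]]).as_matrix(), s["position"]
def cam(n):
    Rt,p=tool(); c=manip.read_camera(n)
    if n=="wrist":
        M=c["mount"]; A=Rt@M[:3,:3]; o=Rt@M[:3,3]+p   # cam->world
    else:
        A=cv2.Rodrigues(c["rvec"])[0].T; o=-A@np.ravel(c["tvec"])
    return c,A,o
def onplane(c,A,o,uv,z):
    x=cv2.undistortPoints(np.array(uv,float).reshape(-1,1,2),c["mtx"],c["dist"]).reshape(-1,2)
    d=np.c_[x,np.ones(len(x))]@A.T
    return o+d*((z-o[2])/d[:,2])[:,None]
E
python3 - <<'E'
from h import *
c,A,o=cam("top"); np.set_printoptions(precision=1,suppress=True)
print("cam",o)
g=c["pixels"].max(2); m=np.zeros_like(g); m[228:254,215:246]=(g[228:254,215:246]<60)
n,l,s,ce=cv2.connectedComponentsWithStats(m); k=1+s[1:,4].argmax()
r=cv2.minAreaRect(np.argwhere(l==k)[:,::-1].astype(np.float32)); print(s[k],r)
print("bar",onplane(c,A,o,[ce[k]],142)); b=cv2.boxPoints(r); print(onplane(c,A,o,b,142))
print("boss",onplane(c,A,o,[[231,241]],96),"arm tip",onplane(c,A,o,[[204,246]],110))
print("case corners",onplane(c,A,o,[[163,197],[270,173],[288,240],[177,270]],70))
print("cone,bowl,jar",onplane(c,A,o,[[150,259],[310,215],[254,187]],60))
Rt,p=tool();print(Rt)
E
```

```text
cam [ 493.1   55.6 1046. ]Traceback (most recent call last):
  File "<stdin>", line 5, in <module>
ValueError: attempt to get argmax of an empty sequence
```

```bash
python3 - <<'E'
from h import *
c,A,o=cam("top"); np.set_printoptions(precision=1,suppress=True)
g=c["pixels"].max(2); print(g[232:250:2,214:250:2])
E
python3 - <<'E'
from h import *
c,A,o=cam("top"); np.set_printoptions(precision=1,suppress=True)
print("boss",onplane(c,A,o,[[231,241]],96),"bar ends",onplane(c,A,o,[[219,242],[239,238]],142),"arm tip",onplane(c,A,o,[[204,246]],110))
print("case corners",onplane(c,A,o,[[163,197],[270,173],[288,240],[177,270]],70))
print("cone,bowl,jar",onplane(c,A,o,[[150,259],[310,215],[254,187]],60))
Rt,p=tool();print(Rt)
E
```

```text
[[137 137 140 216 236 238 238 239 239 239 239 238 236 201 138 143 145 147]
 [140 135 182 236 238 238 238 238 238 238 236 234 235 234 162 144 149 150]
 [140 129 224 237 238 236 233 225 205 187 145 118 174 236 204 144 148 146]
 [120 137 233 219 194 165 121  94  73  63  60  60 132 234 221 139 143 142]
 [116 165 214 115  69  61  62  61  61  60  62  79 159 235 229 142 145 147]
 [222 227 203 102  64  61  67  81  95 122 141 179 234 238 224 141 144 143]
 [219 192 166 144 116 137 147 155 159 170 213 232 238 238 204 136 141 141]
 [152 108 142 169 170 172 172 173 183 225 237 238 238 233 164 140 146 147]
 [103  98 108 159 184 191 197 223 227 237 238 238 236 201 139 151 154 155]]
boss [[529.1  85.6  96. ]] bar ends [[524.  114.6 142. ]
 [535.5  64.  142. ]] arm tip [[513.6 155.8 110. ]]
case corners [[647.5 281.6  70. ]
 [725.5 -18.5  70. ]
 [536.4 -71.2  70. ]
 [447.7 230.7  70. ]]
cone,bowl,jar [[ 474.8  308.8   60. ]
 [ 608.8 -135.    60. ]
 [ 685.3   26.1   60. ]]
[[-0.9  0.4 -0. ]
 [ 0.4  0.9 -0. ]
 [ 0.  -0.  -1. ]]
```

Call:
play_rows([
  [[-0.038, -0.0325, 0], [0, 0, 0], 0.085],
  [[-0.038, -0.0325, 0], [0, 0, 0], 0.085],
  [[-0.038, -0.0325, 0], [0, 0, 0], 0.085],
  [[-0.038, -0.0325, 0], [0, 0, 0], 0.085],
  [[-0.038, -0.0325, 0], [0, 0, 0], 0.085],
  [[-0.038, -0.0325, 0], [0, 0, 0], 0.085],
  [[-0.038, -0.0325, 0], [0, 0, 0], 0.085],
  [[-0.038, -0.0325, 0], [0, 0, 0], 0.085],
  [[-0.038, -0.0325, 0], [0, 0, 0], 0.085],
  [[-0.038, -0.0325, 0], [0, 0, 0], 0.085],
  [[-0.038, -0.0325, 0], [0, 0, 0], 0.085],
  [[-0.037, -0.0315, 0], [0, 0, 0], 0.085],
  [[0, 0, 0], [0, 0, 10.4], 0.085],
  [[0, 0, 0], [0, 0, 10.4], 0.085],
  [[0, 0, 0], [0, 0, 10.4], 0.085],
  [[0, 0, 0], [0, 0, 10.4], 0.085],
  [[0, 0, 0], [0, 0, 10.4], 0.085],
  [[0, 0, 0], [0, 0, 0], 0.085],
  [[0, 0, 0], [0, 0, 0], 0.085],
])

```text
time: 2.68
position: [530.0, 88.5, 404.7]
tcp_rot: [-0.0, 0.605, 0.796, -0.0]
ft_force: [0.7, 0.1, 0.1]
finger_gap: 85.1
finger_force: 0.0
```

```bash
python3 - <<'E'
from h import *
np.set_printoptions(precision=2,suppress=True)
c,A,o=cam("wrist"); cv2.imwrite("pics/w1.png",c["pixels"][:,:,::-1])
s=manip.get_state();print(s["time"],s["position"],s["joints"],s["ft_force"]);print(tool()[0])
E
```

```text
2.725 [530.06  88.44 404.75] [-0.72  0.21  0.51  1.94 -0.12  1.02  0.11] [ 0.44 -0.37 -0.68]
[[-0.27  0.96 -0.  ]
 [ 0.96  0.27  0.  ]
 [ 0.   -0.   -1.  ]]
```

View pics/w1.png

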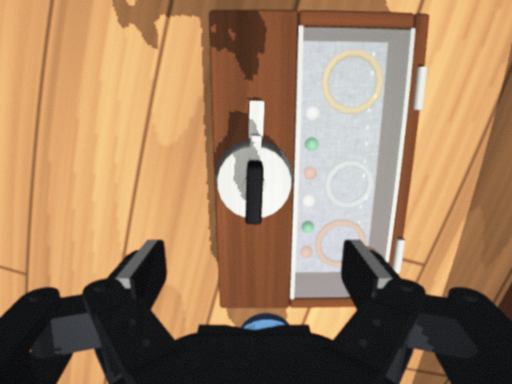

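The wrist view shows the bar from (256,160) to (253,223), the arm tip at about (257,101), and the boss centred near (254,180). I'll measure the bar on its top plane.

```bash
python3 - <<'E'
from h import *
np.set_printoptions(precision=2,suppress=True)
c,A,o=cam("wrist"); Rt,p=tool()
g=c["pixels"].max(2); m=np.zeros_like(g); m[140:235,225:285]=(g[140:235,225:285]<70)
n,l,s,ce=cv2.connectedComponentsWithStats(m); k=1+s[1:,4].argmax(); print(s[k])
rows=np.arange(s[k][1]+6,s[k][1]+s[k][3]-4)
mid=np.array([[np.flatnonzero(l[r]==k).mean(),r] for r in rows]); 
w=[(l[r]==k).sum() for r in rows]; print(w[::8])
P=onplane(c,A,o,mid,142)
vx,vy,x0,y0=cv2.fitLine(P[:,:2].astype(np.float32),cv2.DIST_L2,0,.01,.01).ravel()
print("bar yaw",np.degrees(np.arctan2(vy,vx)),"tool x yaw",np.degrees(np.arctan2(Rt[1,0],Rt[0,0])))
e=onplane(c,A,o,[[253,s[k][1]+s[k][3]],[256,s[k][1]]],142);print("ends",e)
d=np.array([vx,vy]); d*=np.sign(d[1]); print("centre from near end",e[0,:2]+25*d, "line pt",x0,y0)
b=(c["pixels"].min(2)>150).astype(np.uint8); b2=np.zeros_like(b); b2[136:222,212:293]=b[136:222,212:293]
q=cv2.convexHull(np.argwhere(b2)[:,::-1].astype(np.float32)); el=cv2.fitEllipse(q); print("boss",el,onplane(c,A,o,[el[0]],94))
E=onplane(c,A,o,[[210,12],[221,305]],70); print("rail front edge",E, np.degrees(np.arctan2(*(E[0]-E[1])[[1,0]])))
E

```

```text
[246 160  17  64 939]
[np.int64(14), np.int64(16), np.int64(15), np.int64(15), np.int64(16), np.int64(14), np.int64(15)]
bar yaw -76.200356 tool x yaw 105.48237766831247
ends [[536.61  65.34 142.  ]
 [524.55 117.5  142.  ]]
centre from near end [530.65  89.61] line pt 530.00696 91.44631
boss ((253.92849731445312, 178.7326202392578), (72.29879760742188, 82.04403686523438), 2.7673799991607666) [[529.88  92.39  94.  ]]
rail front edge [[449.55 228.99  70.  ]
 [534.78 -71.27  70.  ]] 105.84751041085156
```

Call:
play_rows([
  [[0.002, 0, 0], [0, 0, 1.7], 0.085],
  [[0, 0, 0.03], [0, 0, 0], 0.06],
  [[0, 0, 0.03], [0, 0, 0], 0.05],
  [[0, 0, 0.03], [0, 0, 0], 0.05],
  [[0, 0, 0.02], [0, 0, 0], 0.05],
  [[0, 0, 0.011], [0, 0, 0], 0.05],
  [[0, 0, 0], [0, 0, 0], 0.05],
  [[0, 0, 0], [0, 0, 0], 0.05],
])

```text
time: 3.78
position: [529.8, 90.4, 284.4]
tcp_rot: [0.0, 0.618, 0.786, 0.0]
ft_force: [0.4, -0.1, 0.5]
finger_gap: 50.0
finger_force: 0.0
```

```bash
python3 - <<'E'
from h import *
c,A,o=cam("wrist"); cv2.imwrite("pics/w2.png",c["pixels"][:,:,::-1])
E
```

```text
(no output)
```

View pics/w2.png

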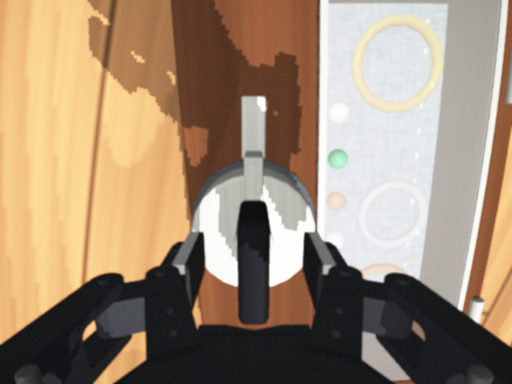

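The fingers straddle the bar evenly: the bar is at column 254, the pads at about 200 and 308. Now I close.

Call:
play_rows([
  [[0, 0, 0], [0, 0, 0], 0.02],
  [[0, 0, 0], [0, 0, 0], 0.005],
  [[0, 0, 0], [0, 0, 0], 0.005],
  [[0, 0, 0], [0, 0, 0], 0.005],
  [[0, 0, 0], [0, 0, 0], 0.005],
  [[0, 0, 0], [0, 0, 0], 0.005],
])

```text
time: 4.58
position: [529.8, 90.4, 284.1]
tcp_rot: [0.0, 0.618, 0.786, 0.0]
ft_force: [-0.8, 0.5, 6.0]
finger_gap: 13.4
finger_force: 59.0
```

Call:
play_rows([
  [[0, 0, -0.002], [0, 0, 0], 0.005],
  [[0, 0, -0.003], [0, 0, 0], 0.005],
  [[0, 0, -0.003], [0, 0, 0], 0.005],
  [[0, 0, -0.003], [0, 0, 0], 0.005],
  [[0, 0, 0], [0, 0, 0], 0.005],
  [[0, 0, 0], [0, 0, 0], 0.005],
])

```text
time: 5.32
position: [529.7, 90.4, 295.0]
tcp_rot: [0.0, 0.618, 0.786, 0.0]
ft_force: [4.1, 2.3, 2.4]
finger_gap: 13.5
finger_force: 59.4
```

Call:
play_rows([
  [[0, 0, 0], [0, 0, 4], 0.005],
  [[0, 0, 0], [0, 0, 6], 0.005],
  [[0, 0, 0], [0, 0, 0], 0.005],
])

```text
time: 5.7
position: [529.8, 90.5, 294.9]
tcp_rot: [0.0, 0.684, 0.729, 0.0]
ft_force: [4.9, 1.7, 1.9]
finger_gap: 13.3
finger_force: 59.4
```

```bash
python3 - <<'E'
from h import *
s=manip.get_state();print(s["torque"],s["ft_force"],s["joints"]);Rt=tool()[0];print(np.degrees(np.arctan2(Rt[1,0],Rt[0,0])))
E
```

```text
[ 0.34242146 -1.01878676 -0.00700691] [4.87257812 1.70583854 1.94649737] [-0.70846133  0.370017    0.51361134  2.03876852 -0.25199009  0.79236656
  0.01740375]
93.60759165121125
```

Call:
play_rows([
  [[0, 0, 0], [0, 0, 6], 0.005],
  [[0, 0, 0], [0, 0, 6], 0.005],
  [[0, 0, 0], [0, 0, 6], 0.005],
  [[0, 0, 0], [0, 0, 6], 0.005],
  [[0, 0, 0], [0, 0, 6], 0.005],
  [[0, 0, 0], [0, 0, 6], 0.005],
  [[0, 0, 0], [0, 0, 0], 0.005],
  [[0, 0, 0], [0, 0, 0], 0.005],
])

```text
time: 6.7
position: [530.1, 90.4, 294.9]
tcp_rot: [0.0, 0.876, 0.483, 0.001]
ft_force: [9.1, 0.9, -0.5]
finger_gap: 13.1
finger_force: 59.1
```

```bash
python3 - <<'E'
from h import *
s=manip.get_state();print(s["torque"],s["ft_force"],s["joints"]);Rt=tool()[0];print(np.degrees(np.arctan2(Rt[1,0],Rt[0,0])))
E
```

```text
[ 0.25016427 -1.65759337 -0.04872942] [ 9.08929841  0.86217052 -0.53533501] [-0.82702615  0.40167963  0.66872418  2.04445928 -0.34282353  0.80384075
 -0.51929291]
57.71446782525064
```

Call:
play_rows([
  [[0.0004, 0.0007, 0], [0, 0, 0], 0.005],
  [[0, 0, 0.0015], [0, 0, 0], 0.005],
  [[0, 0, 0.0015], [0, 0, 0], 0.005],
  [[0, 0, 0], [0, 0, 0], 0.005],
])

```text
time: 7.2
position: [530.4, 90.2, 292.0]
tcp_rot: [-0.0, 0.876, 0.482, 0.0]
ft_force: [0.3, 1.5, 10.0]
finger_gap: 13.1
finger_force: 60.7
```

Call:
play_rows([
  [[0, 0, 0.0005], [0, 0, 0], 0.005],
  [[0, 0, 0], [0, 0, 0], 0.005],
])

```text
time: 7.45
position: [530.4, 90.2, 291.8]
tcp_rot: [-0.0, 0.876, 0.482, 0.0]
ft_force: [-2.8, 0.6, 19.1]
finger_gap: 13.4
finger_force: 62.1
```

Call:
play_rows([
  [[0, 0, -0.002], [0, 0, 0], 0.005],
  [[0, 0, 0], [0, 0, 5.5], 0.005],
  [[0, 0, 0], [0, 0, 0], 0.005],
  [[0, 0, 0.0018], [0, 0, 0], 0.005],
  [[0, 0, 0], [0, 0, 0], 0.005],
])

```text
time: 8.07
position: [530.5, 90.2, 291.8]
tcp_rot: [-0.0, 0.898, 0.44, 0.0]
ft_force: [-1.3, 0.9, 14.8]
finger_gap: 13.0
finger_force: 61.4
```

Call:
play_rows([
  [[0, 0, -0.002], [0, 0, 0], 0.005],
  [[0, 0, 0], [0, 0, 5.5], 0.005],
  [[0, 0, 0], [0, 0, 0], 0.005],
  [[0, 0, 0.002], [0, 0, 0], 0.005],
  [[0, 0, 0], [0, 0, 0], 0.005],
])

```text
time: 8.7
position: [530.5, 90.2, 291.7]
tcp_rot: [-0.0, 0.918, 0.396, 0.0]
ft_force: [1.1, 0.7, 11.9]
finger_gap: 13.2
finger_force: 61.1
```

Call:
play_rows([
  [[0, 0, 0.0004], [0, 0, 0], 0.005],
  [[0, 0, 0], [0, 0, 0], 0.005],
])

```text
time: 8.95
position: [530.5, 90.1, 291.6]
tcp_rot: [-0.0, 0.918, 0.396, 0.0]
ft_force: [-2.0, 1.4, 19.9]
finger_gap: 12.9
finger_force: 62.2
```

Call:
play_rows([
  [[0, 0, -0.0024], [0, 0, 0], 0.005],
  [[0, 0, 0], [0, 0, 5.5], 0.005],
  [[0, 0, 0], [0, 0, 0], 0.005],
  [[0, 0, 0.0023], [0, 0, 0], 0.005],
  [[0, 0, 0], [0, 0, 0], 0.005],
])

```text
time: 9.57
position: [530.4, 90.3, 290.8]
tcp_rot: [0.0, 0.936, 0.352, 0.0]
ft_force: [8.2, 1.7, -3.3]
finger_gap: 13.3
finger_force: 59.1
```

Call:
play_rows([
  [[0, 0, 0.001], [0, 0, 0], 0.005],
  [[0, 0, 0.0015], [0, 0, 0], 0.005],
  [[0, 0, 0], [0, 0, 0], 0.005],
])

```text
time: 9.95
position: [530.5, 90.2, 288.4]
tcp_rot: [0.0, 0.936, 0.352, 0.0]
ft_force: [6.6, 0.9, -0.5]
finger_gap: 13.0
finger_force: 59.4
```

```bash
python3 - <<'E'
from h import *
s=manip.get_state();print(s["torque"],s["ft_force"],s["position"]);Rt=tool()[0];print(np.degrees(np.arctan2(Rt[1,0],Rt[0,0])))
E
```

```text
[ 0.28812129 -1.39644    -0.12569054] [ 6.60286482  0.90382564 -0.50739767] [530.4763517   90.21853819 288.39584336]
41.160571437434456
```

Call:
play_rows([
  [[0, 0, 0.0015], [0, 0, 0], 0.005],
  [[0, 0, 0.0015], [0, 0, 0], 0.005],
  [[0, 0, 0.0008], [0, 0, 0], 0.005],
  [[0, 0, 0], [0, 0, 0], 0.005],
])

```text
time: 10.45
position: [530.5, 90.2, 284.7]
tcp_rot: [0.0, 0.936, 0.351, 0.0]
ft_force: [6.1, 0.7, 1.4]
finger_gap: 13.2
finger_force: 59.8
```

Call:
play_rows([
  [[0, 0, 0.0005], [0, 0, 0], 0.005],
  [[0, 0, 0], [0, 0, 0], 0.005],
])

```text
time: 10.7
position: [530.5, 90.2, 284.2]
tcp_rot: [0.0, 0.936, 0.351, 0.0]
ft_force: [5.4, 0.1, 3.1]
finger_gap: 13.1
finger_force: 59.9
```

Call:
play_rows([
  [[0, 0, 0.0005], [0, 0, 0], 0.005],
  [[0, 0, 0], [0, 0, 0], 0.005],
])

```text
time: 10.95
position: [530.5, 90.1, 284.1]
tcp_rot: [-0.0, 0.936, 0.351, 0.0]
ft_force: [2.6, 0.3, 12.2]
finger_gap: 12.6
finger_force: 61.1
```

Call:
play_rows([
  [[0, 0, 0.0002], [0, 0, 0], 0.005],
  [[0, 0, 0], [0, 0, 0], 0.005],
  [[0, 0, 0], [0, 0, 0], 0.005],
])

```text
time: 11.32
position: [530.5, 90.1, 284.0]
tcp_rot: [-0.0, 0.936, 0.351, 0.0]
ft_force: [1.3, 0.6, 15.9]
finger_gap: 12.8
finger_force: 61.8
```

Call:
play_rows([
  [[0, 0, 0], [0, 0, 0], 0.03],
  [[0, 0, 0], [0, 0, 0], 0.05],
  [[0, 0, 0], [0, 0, 0], 0.05],
  [[0, 0, 0], [0, 0, 0], 0.05],
  [[0, 0, -0.02], [0, 0, 0], 0.05],
  [[0, 0, -0.04], [0, 0, 0], 0.05],
  [[0, 0, -0.05], [0, 0, 0], 0.05],
  [[0, 0, 0], [0, 0, 0], 0.05],
  [[0, 0, 0], [0, 0, 0], 0.05],
])

```text
time: 12.45
position: [530.1, 90.5, 393.4]
tcp_rot: [-0.0, 0.936, 0.351, -0.0]
ft_force: [0.8, -0.0, -0.7]
finger_gap: 49.7
finger_force: 0.0
```

```bash
python3 - <<'E'
from h import *
c,A,o=cam("wrist"); cv2.imwrite("pics/w3.png",c["pixels"][:,:,::-1])
s=manip.get_state();print(s["time"],s["ft_force"],s["position"])
E
```

```text
12.5 [ 0.69676606 -0.21863894  0.67920642] [530.0054937   90.42696159 392.92445203]
```

View pics/w3.png

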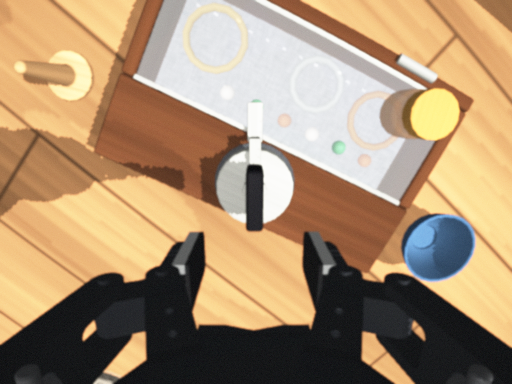

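The knob's arm points over the glass at (255,104). The cone, bowl and jar are untouched. I'll check it is fully home with one light press from above with the fingers shut.

Call:
play_rows([
  [[0, 0, 0.02], [0, 0, 0], 0.0],
  [[0, 0, 0.02], [0, 0, 0], 0.0],
  [[0, 0, 0.015], [0, 0, 0], 0.0],
  [[0, 0, 0.01], [0, 0, 0], 0.0],
  [[0, 0, 0.008], [0, 0, 0], 0.0],
  [[0, 0, 0.002], [0, 0, 0], 0.0],
  [[0, 0, 0], [0, 0, 0], 0.0],
  [[0, 0, 0], [0, 0, 0], 0.0],
])

```text
time: 13.5
position: [530.5, 90.3, 319.0]
tcp_rot: [-0.0, 0.936, 0.351, 0.0]
ft_force: [-0.3, 0.7, 0.3]
finger_gap: -0.2
finger_force: 0.0
```

Call:
play_rows([
  [[0, 0, 0.0008], [0, 0, 0], 0.0],
  [[0, 0, 0.0007], [0, 0, 0], 0.0],
  [[0, 0, 0], [0, 0, 0], 0.0],
])

```text
time: 13.88
position: [530.3, 90.3, 317.1]
tcp_rot: [0.0, 0.936, 0.351, -0.0]
ft_force: [0.8, -0.8, 0.8]
finger_gap: 0.3
finger_force: 0.0
```

Call:
play_rows([
  [[0, 0, 0.0006], [0, 0, 0], 0.0],
  [[0, 0, 0.0006], [0, 0, 0], 0.0],
  [[0, 0, 0], [0, 0, 0], 0.0],
])

```text
time: 14.25
position: [530.3, 90.3, 315.9]
tcp_rot: [0.0, 0.936, 0.351, -0.0]
ft_force: [-0.6, -0.1, -0.4]
finger_gap: 0.3
finger_force: 0.0
```

Call:
play_rows([
  [[0, 0, 0.0006], [0, 0, 0], 0.0],
  [[0, 0, 0], [0, 0, 0], 0.0],
])

```text
time: 14.5
position: [530.4, 90.3, 315.5]
tcp_rot: [-0.0, 0.936, 0.351, 0.0]
ft_force: [-1.2, -0.2, 4.4]
finger_gap: -0.3
finger_force: 2.2
```

Call:
play_rows([
  [[0, 0, 0.0005], [0, 0, 0], 0.0],
  [[0, 0, 0], [0, 0, 0], 0.0],
])

```text
time: 14.75
position: [530.5, 90.2, 315.3]
tcp_rot: [-0.0, 0.936, 0.351, 0.0]
ft_force: [-4.8, -0.7, 14.1]
finger_gap: -0.1
finger_force: 7.1
```

Contact came at 315.4 mm, within half a millimetre of the expected home height, and was firm at 14 N, so the knob is home. I'll retreat and hand in.

Call:
play_rows([
  [[0, 0, -0.01], [0, 0, 0], 0.0],
  [[0, 0, -0.03], [0, 0, 0], 0.0],
  [[0, 0, -0.04], [0, 0, 0], 0.0],
  [[0, 0, -0.04], [0, 0, 0], 0.0],
  [[0, 0, 0], [0, 0, 0], 0.0],
  [[0, 0, 0], [0, 0, 0], 0.0],
])

```text
time: 15.5
position: [530.1, 90.4, 434.5]
tcp_rot: [-0.0, 0.936, 0.351, -0.0]
ft_force: [0.7, -0.0, -0.2]
finger_gap: 0.2
finger_force: 0.0
```

```bash
python3 -c "
from station import manip
print(manip.close_job())"
```

```text
the job is handed in; nothing more can be done
None
```

The case is locked: the knob was lifted, turned clockwise about 1.1 rad until it dropped into the lock notch, pushed fully home and released. The highest press was about 20 N, the other wares were not touched, and the job was handed in at 15.5 s; no verdict came back.

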